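# Clamp an offcut in a cam jig, just snug

## Task

Lay the stubby offcut (the widest and middle-sized of the three loose timber offcuts) flat on the plywood carving jig, lengthwise between the cam and the sprung end stop, and let go of it. Then swing the cam lever by its knob until the offcut is just snugly clamped against the stop's spring, with a squeeze of about 13 newtons: no slack, but stop as soon as it is firm, because overrunning the cam dents the soft wood. Leave the other offcuts, the chisel and the marker where they are.

Things in the scene. Friction and masses are not known exactly. Their poses are not given: they have to be found in the camera images.
- jig: Fixed plywood baseboard, 100 mm (its x) by 180 mm (its y, from -100 to +80 mm) by 12 mm thick; origin at its underside, z up. The clamping line is x = 0, along its y. Cam at the -y end, sprung end stop at the +y end.
- cam_pivot (a point): The cam's vertical axis, at jig x 0, y -65 mm, 24 mm over the table. The cam is a dark wooden disc of 30 mm radius, 14 to 34 mm over the table, its centre 12 mm off the pivot: its face towards the stop is at jig y = -65 + 30 - 12 cos(angle) mm.
- stop_slots (a point): Point of the jig at x 0, y +36.5 mm, 24 mm over the table. The stop is bolted in slots, elsewhere each time: its 50 mm wide cork pad (top 35 mm over the table) faces -y, at y = +32 to +41 mm; where is not reported. Behind it a block 60 mm wide, 26 mm high over the board. The pad's spring yields 5 N per mm, at most 6 mm.
- cam_lever (a joint): Cam angle, rad, 0 = open, grows counter-clockwise from above, up to 2.9. The lever points from the pivot to jig direction 180 degrees + angle (jig -x at 0, -y at 1.57). It stays where left. Turning it free takes a steady 2.5 N at the knob; while it squeezes the offcut about 0.2 N more per newton of squeeze (5.2 N in all at 13 N).
- knob (a point): Middle of the upright round black knob at the end of the lever, 80 mm from the pivot; knob 20 mm in diameter, 34 mm high, from 54 to 88 mm over the table; the flat steel lever arm (18 mm wide, 8 mm thick) is under it, 46 to 54 mm over the table.
- offcut: The stubby timber offcut to clamp: 45 mm (its x) by 70 mm (its y) by 22 mm, loose, flat on the 29 mm thick grey slab that lies on the left of the table; origin at the centre of its underside, z up. In the jig its 70 mm length lies along the jig's y; either end may face the cam.
- long_offcut: Slimmer timber offcut, 35 x 85 x 18 mm (x, y, z), loose on the slab; origin at the centre of its underside. To be left alone.
- small_offcut: Small timber offcut, 30 x 50 x 30 mm (x, y, z), loose on the slab; origin at the centre of its underside. To be left alone.
- chisel: Wood-handled chisel, 26 x 206 x 28 mm, lying along its y; to be left alone.
- marker: Black and white marker pen, 17 x 135 x 16 mm, lying along its y; to be left alone.

How it is judged:
On the way, in this order (a step that is already met when the one before it is completed fails the run):
1. the offcut lies flat on the jig between cam and stop, let go, while the cam is still open (z of offcut in the frame of jig between 0.009 and 0.015 m and x of offcut in the frame of jig between -0.012 and 0.012 m and angle between the y axis of offcut and the y axis of jig, either way round below 0.15 rad and angle between offcut's own z axis and vertical below 0.06 rad and contact force between offcut and the fingers below 0.1 N and value of joint cam_lever below 0.9 rad and y of offcut in the frame of jig between -0.02 and 0.015 m), for 0.2 s.
2. the cam squeezes the offcut with 9 to 18 N (contact force between offcut and jig between 9 and 18 N), for 0.2 s.
At the end, for the whole second after the job is handed in: the stubby offcut lies flat on the jig (within 3 mm of the board's top, tilt under 0.06 rad), within 14 mm of the clamping line and 0.12 rad of its direction, clamped between cam and end stop with a squeeze of 8 to 20 N, at rest (contact force between offcut and jig between 8 and 20 N and z of offcut in the frame of jig between 0.009 and 0.015 m and x of offcut in the frame of jig between -0.014 and 0.014 m and angle between the y axis of offcut and the y axis of jig, either way round below 0.12 rad and angle between offcut's own z axis and vertical below 0.06 rad and linear speed of offcut below 0.01 m/s); the robot touches nothing.
It fails at once if the cam was overrun: the offcut was squeezed with more than 30 N in the jig (contact force between offcut and jig above 30 N).
It fails at once if another offcut, the chisel or the marker was moved more than 25 mm (distance of any of long_offcut, small_offcut, chisel, marker from where it was at the start of the episode above 0.025 m).
It also fails if it takes over 72 s, if anything falls off the work surface, if the arm or the gripper's body presses on something with over 40 N, if the wrist force passes 120 N, or if a joint passes its speed limit or range.

## Robot

A 6-joint arm with a two-finger parallel gripper is mounted at the origin on a cart in front of the work surface, level with it; the furniture and walls round the work are solid. World frame = base frame: x ahead of the robot, y to its left, z up, the work surface at z = 0. Lengths are in m, angles in rad, forces in N, time in s.
With the tool pointing down it reaches from about 0.4 to 0.825 m from the base axis. Payload 7 kg.
Tool frame: the origin (TCP) lies midway between the tips of the shut fingers; the grasp point (between the pads) lies 19 mm behind it; z points along the fingers, y is the line along which they close (so a half turn about z gives the same grasp; the last joint's range is limited). The gripper opens to 88 mm and grips with 3 to 60 N. Pads are 19 mm wide; open, the fingers measure 130 mm over their backs; the gripper's body (78 mm by 193 mm) begins 47 mm behind the grasp point.
Start: joints at [1.557, 0.359, 0.012, 0, -1.224, -0.288], TCP at [0.201, 0.644, 0.227] pointing down, gripper open.
Joint ranges: [-3.07, 3.07], [-1.43, 2.12], [-1.02, 1.25], [-3.03, 1.67], [-3.05, -0], [-3.03, 3.03]. Speed limits (rad/s): [2.39, 2.39, 3.01, 3.14, 3.14, 3.14].

## Interface

Orientations are given as [roll, pitch, yaw] about the fixed x, y, z axes, in that order (R = Rz(yaw) Ry(pitch) Rx(roll)).
In Python, from station import get_state, grab_frame, calibration, job_done, boxes_of, regions_of, spot_point gives the robot as it stands. The module is installed in compiled form; this text tells all that it offers.
- The arm moves only by the tool arm_command, never from a script. Its argument "commands" is a list of rows, each an object of numbers: "tx", "ty", "tz": the shift along the tool's x, y, z each as a share of 25 cm, from -1 to 1; "twist": the turn about the tool's z as a share of 180 degrees, from -1 to 1. A call has exactly 8 rows; each row is the pose to reach, as a shift and turn from the pose commanded when the call began, along the tool's axes at that moment, turning the shorter way round; what a row does not reach only later rows make up. A row lasts 1/12 s, in which the tool goes at most 41.7 mm and 7.16 degrees, less where a joint would pass 70% of its speed; a pose out of reach is approached as far as the arm can. A call with a number of a shift or a turn outside -1 to 1 is refused whole. A call with a gripper value outside its range is refused whole. "claw" is the opening, from 0 (shut) to 1 (fully open), set as the call begins (left out, the last holds). The fingers move at their own pace and stop on an object; "grip_force" is the grip in N (left out, the last holds). Time passes only in rows, so rows that repeat a pose let the fingers close, or fill a call up. It gives the time, the measured TCP pose, the force, the opening and the grip force at its end, in the units of the state.
- get_state(): the state, without advancing time (a new reading comes with each control period).
- grab_frame(name): name is "scene" or "side" or "wrist"; returns the picture (400x640x3 uint8, red, green, blue); there is no depth.
- calibration(name): a dict with "camera_matrix" (3x3 intrinsics, pixels), "extrinsics" (4x4, takes a point from camera to world coordinates). Camera axes: x right, y down, z forward; pixel columns grow to the right and rows downward; lengths in m; the calibration is good to about 2 mm. A picture is of the moment at which its call begins: read the wrist's pose just before it. calibration takes no time and is no camera call; for the wrist camera it gives the pose at the moment of the call.
- job_done(): hands the job in; it is judged then, once.
Trained networks look in the newest picture that a camera, given by its name, has taken for a name from the list of things; names that differ only in an ending like _2 or _b are one class to them, and where a whole thing is asked for, a point or a joint stands for the part that bears it (a point fixed in the world has none). Each returns a list of dicts, best first, with "score" (0 to 1); they miss things now and then, are a little off and sometimes report something else, mostly with a low value. They report only what shows in the picture. A call takes as long as a camera call.
- boxes_of(query, camera): "rect" ([left, top, right, bottom] in pixels, round what is visible of it).
- regions_of(query, camera): "region" (400x640 bool, what is visible of it) and "rect" ([left, top, right, bottom] in pixels, round what is visible of it).
- spot_point(query, camera): "uv" ([column, row] in pixels: a listed point, or the origin of a listed thing).
The state is a dict: "t": time; "q": joint angles; "qd": joint speeds; "joint_efforts": joint torques, N m; "eef_pos": TCP position; "ee_rot": TCP orientation; "force": force on the tool from outside, world axes, zero at the start; "moment": the same for the moment, N m; "width": finger opening in m; "gripper_force": force on a finger pad.
Only numpy, scipy, OpenCV 4.12 (cv2) and the standard library are available. Lean on these libraries where they do the work, as an engineer would, in place of code of your own. Each camera call takes 0.05 s, during which the arm holds its last target. There are 200 camera calls.

## Working session

There is one attempt and no reset: what is moved stays moved. The work goes in short steps, Python scripts to look and compute and a tool call to move; the robot and the scene stay as the last step left them, time stands still between calls to the robot, and variables do not carry over. Pictures are saved under pics/ and viewed, at most 11 in all, crops included, and the job is handed in when it is done.

Besides the shell and the picture viewer there is one more tool, called after ">>>" as name([rows], argument=value, ...), one row to a line, values as JSON. arm_command: Moves the arm, as the interface text tells. Shift numbers are shares of 25 cm and turn numbers shares of 180 degrees, none past 1 either way. Its arguments: {"type":"object","properties":{"commands":{"type":"array"},"claw":{"type":"number"},"grip_force":{"type":"number"}},"required":["commands"]}

```bash
mkdir -p pics; cat > h.py <<'E'
import numpy as np, cv2
from station import *
def ray(cam,uv,z,c=None):
    c=c or calibration(cam);K=np.array(c["camera_matrix"]);T=np.array(c["extrinsics"])
    d=T[:3,:3]@np.linalg.solve(K,[uv[0],uv[1],1]);o=T[:3,3]
    return o+d*(z-o[2])/d[2]
def proj(cam,p):
    c=calibration(cam);K=np.array(c["camera_matrix"]);T=np.linalg.inv(np.array(c["extrinsics"]))
    q=K@(T[:3,:3]@np.array(p)+T[:3,3]);return q[:2]/q[2]
E
python3 - <<'E'
from h import *
s=get_state();print(s['t'],s['eef_pos'],s['ee_rot'],s['width'],s['force'])
ims=[]
for cam in ["scene","side","wrist"]:
    im=grab_frame(cam);cv2.imwrite(f"pics/{cam}0.png",im[:,:,::-1])
    print(cam,np.round(np.array(calibration(cam)["extrinsics"])[:3,3],3))
    for n,z in [("offcut",.029),("jig",0),("cam_pivot",.024),("stop_slots",.024),("knob",.071),("long_offcut",.029),("small_offcut",.029),("chisel",0),("marker",0)]:
        for r in spot_point(n,cam)[:2]:
            print(n,round(r["score"],2),np.round(r["uv"],1),np.round(ray(cam,r["uv"],z),3))
E
```

```text
0.0 [0.20052683 0.64402095 0.22562378] [ 3.13998395e+00 -1.14393203e-04 -3.01936274e-01] 0.08729504975836755 [-0.45161986 -0.22514322  0.16268724]
scene [ 0.133 -0.581  0.879]
offcut 0.67 [288.1 131.3] [0.548 0.305 0.029]
offcut 0.55 [426.3 272.9] [ 0.598 -0.287  0.029]
jig 0.58 [358.5 285.2] [ 0.456 -0.223  0.   ]
cam_pivot 0.34 [246.4 147.7] [0.411 0.306 0.024]
stop_slots 0.55 [361.5 282.9] [ 0.456 -0.231  0.024]
knob 0.6 [338.6 312.2] [ 0.36  -0.283  0.071]
long_offcut 0.87 [250.2 148. ] [0.418 0.295 0.029]
small_offcut 0.62 [303.7 231.6] [ 0.409 -0.044  0.029]
chisel 0.65 [426.9 275. ] [ 0.611 -0.282 -0.   ]
marker 0.56 [291.2 208.2] [0.427 0.058 0.   ]
side [-0.203 -1.041  0.612]
offcut 0.6 [276.8 177.4] [0.539 0.312 0.029]
jig 0.96 [356.6 259.9] [ 0.456 -0.231  0.   ]
cam_pivot 0.88 [367.6 264.8] [ 0.437 -0.295  0.024]
cam_pivot 0.48 [416.7 250.6] [ 0.58  -0.311  0.024]
stop_slots 0.71 [344.9 244.9] [ 0.451 -0.188  0.024]
knob 0.66 [338.7 254.5] [ 0.361 -0.284  0.071]
long_offcut 0.71 [276.7 178.9] [0.531 0.3   0.029]
long_offcut 0.63 [246.7 185.6] [0.421 0.301 0.029]
small_offcut 0.61 [296.8 230.3] [ 0.389 -0.06   0.029]
chisel 0.9 [414.5 249.1] [ 0.613 -0.272  0.   ]
marker 0.61 [288.6 213.7] [0.455 0.095 0.   ]
wrist [0.278 0.62  0.385]
```

```bash
python3 - <<'E'
import cv2,numpy as np
a=cv2.imread("pics/scene0.png")[90:340,180:500];cv2.imwrite("pics/a.png",cv2.resize(a,None,fx=2.4,fy=2.4,interpolation=cv2.INTER_CUBIC))
E
```

```text
(no output)
```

View pics/a.png

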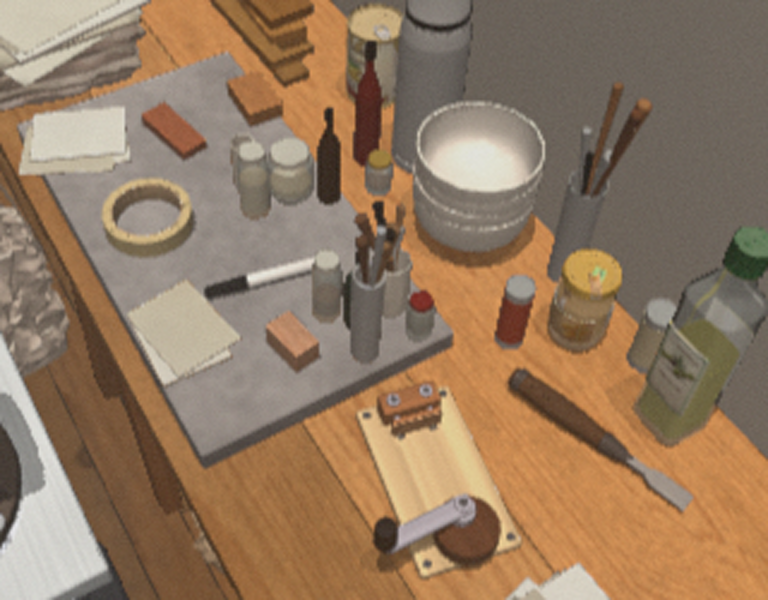

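View pics/side0.png

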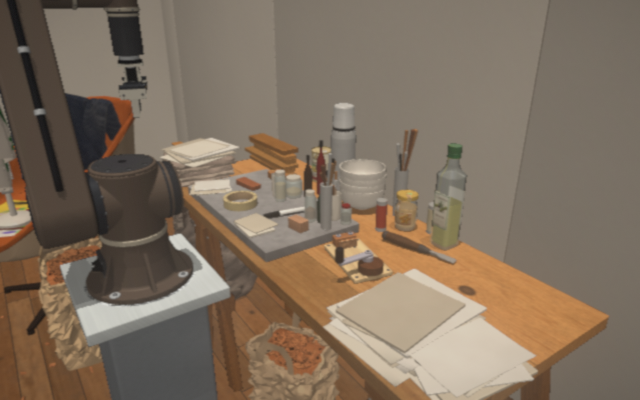

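The scene view shows the stubby offcut at about (286,130), the long one at (252,144), the small one at (302,232), and the jig with its stop at (351,257), cam pivot at (373,302) and knob at (341,312). The side view confirms this layout. Bottles and jars stand near the offcut.

```bash
python3 - <<'E'
from h import *
f=lambda u,v:(180+u/2.4-.3,90+v/2.4-.3)
def P(u,v,z): return np.round(ray("scene",f(u,v),z),3)
for n,u,v in [("TL",360,413),("TR",447,390),("BR",520,540),("BL",428,573)]: print(n,P(u,v,.012))
print("pivot",P(463,510,.056),"knob",P(386,522,.088),"bolts",P(393,400,.03),P(426,390,.03))
for n,u,v,tu,tv in [("bot1",329,200,328,110),("bot2",365,160,371,45),("jar",291,195,290,145),("jar2",255,210,250,147),("thermos",430,165,438,0),("bowl",478,240,478,110),("shelf",290,75,290,65),("spindle",365,355,368,280),("pens",395,310,395,210),("vial",326,315,326,258),("tin",375,95,375,15)]:
    b=ray("scene",f(u,v),.029 if n[:3] in("jar","spi","via") or n=="bot1" else 0)
    # height: z where ray top closest to vertical line over b
    z=min(np.arange(0,.4,.003),key=lambda z:np.linalg.norm(proj("scene",[b[0],b[1],z])-f(tu,tv)))
    print(n,np.round(b,3),"top",round(z,3))
im=grab_frame("scene")
for r in regions_of("offcut","scene")[:3]:
    m=r["region"].astype(np.uint8);c,_=cv2.findContours(m,0,1);c=max(c,key=cv2.contourArea)
    q=np.array([ray("scene",p[0],.051)[:2] for p in c],np.float32)
    print(r["score"],r["rect"],cv2.minAreaRect(q*1000))
E
```

```text
TL [ 0.426 -0.142  0.012]
TR [ 0.516 -0.163  0.012]
BR [ 0.483 -0.329  0.012]
BL [ 0.393 -0.313  0.012]
pivot [ 0.439 -0.294  0.056] knob [ 0.364 -0.282  0.088] bolts [ 0.456 -0.154  0.03 ] [ 0.49  -0.161  0.03 ]
bot1 [0.537 0.112 0.029] top 0.168
bot2 [ 0.623  0.172 -0.   ] top 0.177
jar [0.502 0.14  0.029] top 0.108
jar2 [0.455 0.14  0.029] top 0.129
thermos [0.688 0.125 0.   ] top 0.24
bowl [ 0.668 -0.005 -0.   ] top 0.195
shelf [0.62 0.36 0.  ] top 0.018
spindle [ 0.46  -0.094  0.029] top 0.15
pens [ 0.531 -0.043  0.   ] top 0.159
vial [ 0.451 -0.03   0.029] top 0.123
tin [0.698 0.269 0.   ] top 0.126
0.6 [275.1, 117.4, 298.6, 144.6] ((532.9122924804688, 288.595703125), (94.20791625976562, 55.238773345947266), 86.85049438476562)
```

>>> arm_command([
  {"tx":0.16,"ty":0.05,"tz":-0.15},
  {"tx":0.32,"ty":0.1,"tz":-0.15},
  {"tx":0.48,"ty":0.15,"tz":-0.15},
  {"tx":0.64,"ty":0.2,"tz":-0.15},
  {"tx":0.8,"ty":0.25,"tz":-0.15},
  {"tx":0.9,"ty":0.4,"tz":-0.15},
  {"tx":0.95,"ty":0.5,"tz":-0.15},
  {"tx":0.95,"ty":0.6,"tz":-0.15},
])

```text
invalid input
```

>>> arm_command([
  {"tx":0.13,"ty":0.09,"tz":-0.1,"twist":0},
  {"tx":0.26,"ty":0.18,"tz":-0.1,"twist":0},
  {"tx":0.39,"ty":0.27,"tz":-0.1,"twist":0},
  {"tx":0.52,"ty":0.36,"tz":-0.1,"twist":0},
  {"tx":0.65,"ty":0.45,"tz":-0.1,"twist":0},
  {"tx":0.78,"ty":0.54,"tz":-0.1,"twist":0},
  {"tx":0.9,"ty":0.62,"tz":-0.1,"twist":0},
  {"tx":1.0,"ty":0.7,"tz":-0.1,"twist":0},
], claw=1, grip_force=20)

```text
t: 2.27
eef_pos: [0.3885, 0.4013, 0.2519]
ee_rot: [-3.141, -0.0, -0.302]
force: [0.1, 0.1, 0.1]
width: 0.0875
gripper_force: 0.0
```

```bash
cat >> h.py <<'E'
def rect(name,cam,z,n=1):
    out=[]
    c=calibration(cam)
    for r in regions_of(name,cam)[:n]:
        m=r["region"].astype(np.uint8);k,_=cv2.findContours(m,0,1)
        if not k: continue
        k=max(k,key=cv2.contourArea)
        q=np.array([ray(cam,p[0],z,c)[:2] for p in k],np.float32)
        out.append((round(r["score"],2),np.round(r["rect"]),np.round(cv2.boxPoints(cv2.minAreaRect(q*1000)),1).tolist(),cv2.minAreaRect(q*1000)))
    return out
E
python3 - <<'E'
from h import *
print(get_state()['eef_pos'])
im=grab_frame("wrist");cv2.imwrite("pics/w1.png",im[:,:,::-1])
print(np.round(calibration("wrist")["extrinsics"],3))
print(*rect("offcut","wrist",.051,3),sep="\n")
for r in spot_point("offcut","wrist")[:2]: print(r["score"],r["uv"],ray("wrist",r["uv"],.029))
E
```

```text
[0.38853104 0.4012563  0.25190968]
[[-0.3   -0.91  -0.286  0.467]
 [-0.954  0.286  0.09   0.373]
 [-0.     0.3   -0.954  0.411]
 [ 0.     0.     0.     1.   ]]
(0.93, array([327.,   0., 405.,  50.]), [[508.1000061035156, 264.6000061035156], [552.5, 260.8999938964844], [558.5999755859375, 333.1000061035156], [514.2999877929688, 336.79998779296875]], ((533.3577270507812, 298.86505126953125), (72.45963287353516, 44.47222900390625), 85.15226745605469))
0.67 [366.2, 17.0] [0.53545771 0.30146705 0.029     ]
```

View pics/w1.png

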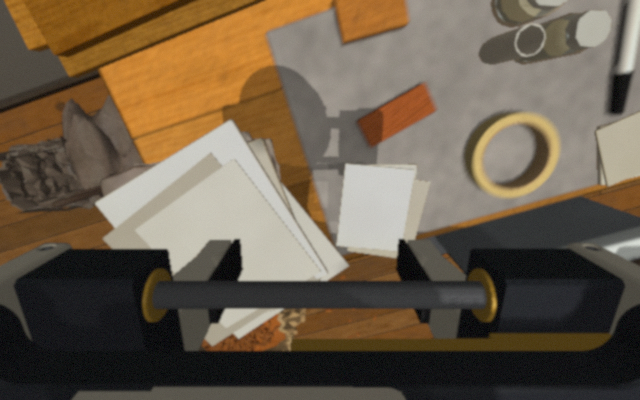

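Wrist view: the stubby offcut is at the top, about (366,20), and its measured 72x44 mm footprint matches the given size. The long one is at (397,113). The stack at top-left needs watching. Moving over the offcut and turning.

>>> arm_command([
  {"tx":0.1,"ty":0.03,"tz":0,"twist":0.038},
  {"tx":0.2,"ty":0.06,"tz":0,"twist":0.076},
  {"tx":0.3,"ty":0.09,"tz":0,"twist":0.114},
  {"tx":0.4,"ty":0.13,"tz":0,"twist":0.152},
  {"tx":0.5,"ty":0.16,"tz":0,"twist":0.19},
  {"tx":0.6,"ty":0.2,"tz":0,"twist":0.228},
  {"tx":0.673,"ty":0.219,"tz":0,"twist":0.266},
  {"tx":0.673,"ty":0.219,"tz":0,"twist":0.304},
])

```text
t: 3.08
eef_pos: [0.5337, 0.3, 0.251]
ee_rot: [3.141, -0.001, -1.264]
force: [-0.3, 1.2, 0.8]
width: 0.0879
gripper_force: 0.0
```

>>> arm_command([
  {"tx":0,"ty":0,"tz":0.05,"twist":0.038},
  {"tx":0,"ty":0,"tz":0.1,"twist":0.076},
  {"tx":0,"ty":0,"tz":0.15,"twist":0.114},
  {"tx":0,"ty":0,"tz":0.2,"twist":0.126},
  {"tx":0,"ty":0,"tz":0.25,"twist":0.126},
  {"tx":0,"ty":0,"tz":0.3,"twist":0.126},
  {"tx":0,"ty":0,"tz":0.3,"twist":0.126},
  {"tx":0,"ty":0,"tz":0.3,"twist":0.126},
])

```text
t: 3.75
eef_pos: [0.5313, 0.3013, 0.1761]
ee_rot: [3.141, -0.001, -1.652]
force: [-0.2, 0.6, 0.2]
width: 0.0875
gripper_force: 0.0
```

```bash
python3 - <<'E'
from h import *
im=grab_frame("wrist");cv2.imwrite("pics/w2.png",im[:,:,::-1])
s=get_state();print(s['t'],s['eef_pos'],s['ee_rot'],s['q'])
print(*rect("offcut","wrist",.051,2),sep="\n")
print(*rect("long_offcut","wrist",.047,2),sep="\n")
for r in spot_point("offcut","wrist")[:2]: print(r["score"],r["uv"],ray("wrist",r["uv"],.029))
E
```

```text
3.8 [0.53175817 0.30155898 0.17693961] [-3.14129944e+00 -1.59637032e-04 -1.65171246e+00] [ 8.35230596e-01  2.90661348e-01 -2.04396542e-01  3.74804393e-04
 -1.07568657e+00 -9.16324781e-01]
(0.83, array([286., 153., 335., 229.]), [[512.7999877929688, 265.1000061035156], [557.4000244140625, 262.6000061035156], [561.5999755859375, 335.6000061035156], [517.0, 338.1000061035156]], ((537.1890869140625, 300.3329162597656), (73.1280746459961, 44.6705322265625), 86.75439453125))
(0.7, array([399., 128., 456., 227.]), [[399.20001220703125, 337.6000061035156], [419.8999938964844, 250.8000030517578], [457.8999938964844, 259.79998779296875], [437.1000061035156, 346.70001220703125]], ((428.533447265625, 298.7338562011719), (38.994632720947266, 89.27220916748047), 13.430983543395996))
0.95 [310.5, 185.1] [0.54033096 0.29989882 0.029     ]
```

View pics/w2.png

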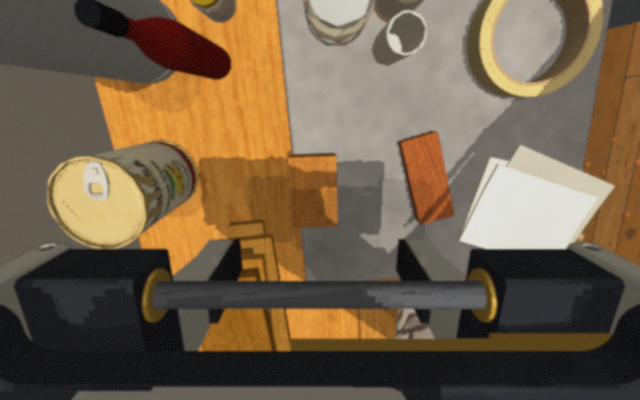

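Wrist view: the offcut is at (313,190) on the slab's outer edge. The step-shaped wood stack's near end is at (235–278,222–260), close to the left finger, so I'm measuring it before going down.

```bash
python3 - <<'E'
from h import *
for p in [(230,223),(262,221),(266,236),(276,236),(278,262),(290,350)]:
    print(p,[np.round(ray("wrist",p,z)[:2],3).tolist() for z in (0.02,.04,.06,.08)])
f=lambda u,v:(180+u/2.4-.3,90+v/2.4-.3)
for p in [(305,75),(283,80),(312,48),(250,45)]:
    print(p,[np.round(ray("scene",f(*p),z)[:2],3).tolist() for z in (0,.02,.04,.06,.08)])
for q in [(.577,.29,.04),(.598,.31,.04)]: print(proj("wrist",q))
E
```

```text
(230, 223) [[0.633, 0.338], [0.626, 0.33], [0.619, 0.323], [0.612, 0.315]]
(262, 221) [[0.597, 0.338], [0.593, 0.331], [0.588, 0.323], [0.584, 0.316]]
(266, 236) [[0.595, 0.356], [0.591, 0.348], [0.586, 0.339], [0.582, 0.33]]
(276, 236) [[0.584, 0.357], [0.58, 0.349], [0.577, 0.34], [0.573, 0.331]]
(278, 262) [[0.586, 0.39], [0.582, 0.379], [0.578, 0.368], [0.574, 0.357]]
(290, 350) [[0.586, 0.515], [0.582, 0.496], [0.578, 0.477], [0.574, 0.459]]
(305, 75) [[0.637, 0.35], [0.626, 0.329], [0.614, 0.308], [0.603, 0.287], [0.592, 0.265]]
(283, 80) [[0.607, 0.356], [0.596, 0.334], [0.585, 0.313], [0.575, 0.292], [0.564, 0.27]]
(312, 48) [[0.674, 0.395], [0.661, 0.373], [0.649, 0.351], [0.637, 0.329], [0.624, 0.307]]
(250, 45) [[0.603, 0.443], [0.592, 0.42], [0.581, 0.396], [0.57, 0.373], [0.56, 0.35]]
[272.16053483 181.18846149]
[253.94340996 202.12521637]
```

>>> arm_command([
  {"tx":0.0,"ty":-0.016,"tz":0.1,"twist":0},
  {"tx":0.0,"ty":-0.016,"tz":0.2,"twist":0},
  {"tx":0.0,"ty":-0.016,"tz":0.3,"twist":0},
  {"tx":0.0,"ty":-0.016,"tz":0.4,"twist":0},
  {"tx":0.0,"ty":-0.016,"tz":0.48,"twist":0},
  {"tx":0.0,"ty":-0.016,"tz":0.54,"twist":0},
  {"tx":0.0,"ty":-0.016,"tz":0.568,"twist":0},
  {"tx":0.0,"ty":-0.016,"tz":0.568,"twist":0},
])

```text
t: 4.62
eef_pos: [0.5352, 0.3, 0.0334]
ee_rot: [3.14, -0.002, -1.653]
force: [-0.9, -0.6, -0.3]
width: 0.0878
gripper_force: 0.0
```

>>> arm_command([
  {"tx":0,"ty":0,"tz":0,"twist":0},
  {"tx":0,"ty":0,"tz":0,"twist":0},
  {"tx":0,"ty":0,"tz":0,"twist":0},
  {"tx":0,"ty":0,"tz":0,"twist":0},
  {"tx":0,"ty":0,"tz":0,"twist":0},
  {"tx":0,"ty":0,"tz":0,"twist":0},
  {"tx":0,"ty":0,"tz":0,"twist":0},
  {"tx":0,"ty":0,"tz":0,"twist":0},
], claw=0.3, grip_force=20)

```text
t: 5.28
eef_pos: [0.5358, 0.3005, 0.0348]
ee_rot: [-3.141, 0.0, -1.653]
force: [-1.2, -0.7, 2.7]
width: 0.0449
gripper_force: 19.9
```

>>> arm_command([
  {"tx":0,"ty":0,"tz":-0.1,"twist":0},
  {"tx":0,"ty":0,"tz":-0.24,"twist":0},
  {"tx":0,"ty":0,"tz":-0.38,"twist":0},
  {"tx":0,"ty":0,"tz":-0.52,"twist":0},
  {"tx":0,"ty":0,"tz":-0.66,"twist":0},
  {"tx":0,"ty":0,"tz":-0.8,"twist":0},
  {"tx":0,"ty":0,"tz":-0.9,"twist":0},
  {"tx":0,"ty":0,"tz":-0.94,"twist":0},
])

```text
t: 5.95
eef_pos: [0.537, 0.3012, 0.2745]
ee_rot: [-3.137, 0.004, -1.652]
force: [0.8, 0.3, 0.3]
width: 0.0446
gripper_force: 19.9
```

```bash
python3 - <<'E'
from h import *
for i in range(3): im=grab_frame("wrist")
s=get_state();print(s['t'],s['eef_pos'],s['ee_rot'],s['width'],s['force']);cv2.imwrite("pics/w3.png",im[:,:,::-1])
z=s['eef_pos'][2]
print(*rect("offcut","wrist",z-.006+.022,2),sep="\n")
x,y=s['eef_pos'][:2]
for dx in (0,.035,-.035): print(dx,proj("wrist",[x-.0818*dx,y-.9966*dx,z+.016]))
a=im[:,:,::-1][130:330,170:470];cv2.imwrite("pics/w3c.png",cv2.resize(a,None,fx=2.5,fy=2.5))
E
```

```text
6.1 [0.53555227 0.3006006  0.26971414] [-3.14132893e+00  1.13284828e-03 -1.65278750e+00] 0.04504165945761111 [ 0.43224434 -0.4908868  -0.70472656]
(0.95, array([269., 191., 363., 332.]), [[510.1000061035156, 261.8999938964844], [555.7000122070312, 259.20001220703125], [558.5999755859375, 306.8999938964844], [512.9000244140625, 309.6000061035156]], ((534.322998046875, 284.4199523925781), (47.78550720214844, 45.72438049316406), 86.55073547363281))
0 [317.35060943 269.8221764 ]
0.035 [317.19402488 205.26170215]
-0.035 [317.48779083 326.38264815]
```

View pics/w3c.png

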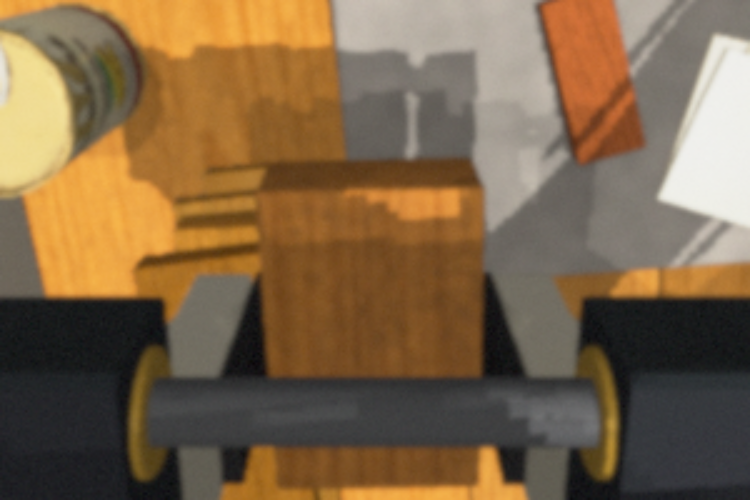

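The offcut hangs square and centred between the fingers: its top edges are at rows 206 and 324, against 205 and 326 expected. Carrying it over to the jig now.

>>> arm_command([
  {"tx":0.08,"ty":0.01,"tz":0,"twist":0.005},
  {"tx":0.2,"ty":0.02,"tz":0,"twist":0.01},
  {"tx":0.33,"ty":0.03,"tz":0,"twist":0.015},
  {"tx":0.46,"ty":0.05,"tz":0,"twist":0.02},
  {"tx":0.6,"ty":0.06,"tz":0,"twist":0.025},
  {"tx":0.74,"ty":0.07,"tz":0,"twist":0.03},
  {"tx":0.87,"ty":0.08,"tz":0,"twist":0.038},
  {"tx":1.0,"ty":0.096,"tz":0,"twist":0.038},
])

```text
t: 6.82
eef_pos: [0.4899, 0.0515, 0.2675]
ee_rot: [3.139, -0.002, -1.774]
force: [0.6, 0.4, -0.6]
width: 0.0451
gripper_force: 19.9
```

>>> arm_command([
  {"tx":0.12,"ty":0,"tz":0,"twist":0},
  {"tx":0.25,"ty":0,"tz":0,"twist":0},
  {"tx":0.38,"ty":0,"tz":0,"twist":0},
  {"tx":0.5,"ty":0,"tz":0,"twist":0},
  {"tx":0.62,"ty":0,"tz":0,"twist":0},
  {"tx":0.72,"ty":0,"tz":0,"twist":0},
  {"tx":0.758,"ty":0,"tz":0,"twist":0},
  {"tx":0.758,"ty":0,"tz":0,"twist":0},
])

```text
t: 7.48
eef_pos: [0.4521, -0.134, 0.2678]
ee_rot: [3.138, -0.001, -1.775]
force: [-0.5, -0.8, -0.2]
width: 0.0445
gripper_force: 19.9
```

```bash
python3 - <<'E'
from h import *
for i in range(3): im=grab_frame("wrist")
s=get_state();print(s['t'],s['eef_pos'],s['ee_rot'],s['width'],s['q'])
np.save("w4cal.npy",calibration("wrist"),allow_pickle=True)
cv2.imwrite("pics/w4.png",cv2.resize(im[:,:,::-1],None,fx=1.25,fy=1.25))
for n,z in [("cam_pivot",.024),("stop_slots",.024),("knob",.071),("jig",0)]:
    for r in spot_point(n,"wrist")[:1]: print(n,r["score"],r["uv"],ray("wrist",r["uv"],z))
E
```

```text
7.6333 [ 0.45321955 -0.13201971  0.26859502] [ 3.13994704e+00 -2.48445914e-04 -1.77238292e+00] 0.04527591617260834 [ 1.34689143e-01 -8.91066991e-03 -3.46799324e-01 -3.26777779e-04
 -1.23454311e+00 -3.36167871e-01]
cam_pivot 0.9 [300.2, 36.6] [ 0.44312974 -0.28815003  0.024     ]
knob 0.84 [380.7, 16.9] [ 0.35863022 -0.28046468  0.071     ]
jig 0.82 [305.8, 94.7] [ 0.45172412 -0.22454183  0.        ]
```

View pics/w4.png

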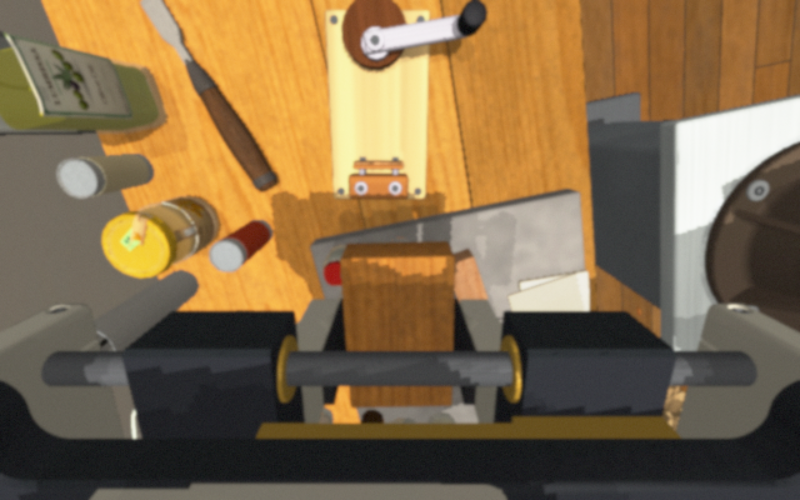

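Wrist view: the board spans columns 327–428 and rows 10–199 of the enlarged picture. The stop block is at (378,185), the pad at about (378,163), the pivot bolt at (375,40) and the knob at (470,17). The chisel and marker are clear.

```bash
python3 - <<'E'
from h import *
P=lambda u,v,z:ray("wrist",((u+.5)/1.25-.5,(v+.5)/1.25-.5),z)
c={k:P(*p,.012)[:2] for k,p in dict(FL=(327,10),FR=(428,11),NL=(334,198),NR=(424,199)).items()}
for k in c: print(k,np.round(c[k],4))
L=[[50,-100],[-50,-100],[50,80],[-50,80]]
A=np.array([c[k] for k in("FL","FR","NL","NR")]);B=np.array(L)/1000
a=A-A.mean(0);b=B-B.mean(0)
th=np.arctan2((b[:,0]*a[:,1]-b[:,1]*a[:,0]).sum(),(b*a).sum());R=np.array([[np.cos(th),-np.sin(th)],[np.sin(th),np.cos(th)]])
o=A.mean(0)-R@B.mean(0);print("yaw",th,"origin",o,"resid mm",np.round((a-b@R.T)*1000,1).tolist())
J=lambda p:np.round((R.T@(p[:2]-o))*1000,1)
print("pivot",J(P(375,40,.056)),J(P(375,40,.062)),"knob top",J(P(473,8,.088)),"knobmid",J(P(470,17,.071)))
print("pad front at top .035",J(P(380,158,.035)),J(P(380,161,.035)),"pad-block",J(P(380,168,.035)),"block near edge",J(P(378,197,.038)), "block front",J(P(378,176,.038)))
im=cv2.imread("pics/w4.png")[0:215,300:500];cv2.imwrite("pics/w4c.png",cv2.resize(im,None,fx=2.75,fy=2.75,interpolation=cv2.INTER_CUBIC))
E
```

```text
FL [ 0.482  -0.3291]
FR [ 0.3889 -0.3094]
NL [ 0.5197 -0.1551]
NR [ 0.4246 -0.1347]
yaw -0.20839391307470675 origin [ 0.45586694 -0.222287  ] resid mm [[-2.1, 1.4], [2.6, 0.4], [-1.6, -0.7], [1.1, -1.0]]
pivot [  0.2 -65.7] [ -0.1 -64.5] knob top [-77.1 -82.1] knobmid [-77.9 -80.1]
pad front at top .035 [-2.5 34.7] [-2.4 37.7] pad-block [-2.4 44.5] block near edge [-0.3 73. ] block front [-0.5 52. ]
```

View pics/w4c.png

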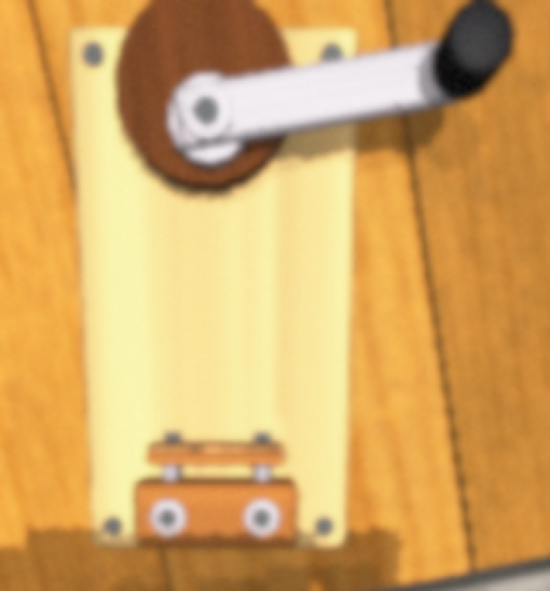

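>>> arm_command([
  {"tx":0.06,"ty":-0.013,"tz":0,"twist":0.002},
  {"tx":0.16,"ty":-0.035,"tz":0.06,"twist":0.002},
  {"tx":0.26,"ty":-0.057,"tz":0.16,"twist":0.002},
  {"tx":0.34,"ty":-0.075,"tz":0.28,"twist":0.002},
  {"tx":0.377,"ty":-0.083,"tz":0.4,"twist":0.002},
  {"tx":0.377,"ty":-0.083,"tz":0.52,"twist":0.002},
  {"tx":0.377,"ty":-0.083,"tz":0.6,"twist":0.002},
  {"tx":0.377,"ty":-0.083,"tz":0.6,"twist":0.002},
])

```text
t: 8.5
eef_pos: [0.4522, -0.2281, 0.1153]
ee_rot: [3.134, 0.0, -1.779]
force: [-0.2, 0.1, -1.2]
width: 0.0448
gripper_force: 19.9
```

```bash
python3 - <<'E'
from h import *
for i in range(2): im=grab_frame("side")
im2=grab_frame("scene")
s=get_state();print(s['t'],s['eef_pos'],s['ee_rot'],s['force'])
a=cv2.resize(im[190:320,260:460],(800,520))[:,:,::-1];cv2.imwrite("pics/s5.png",a)
E
```

```text
8.65 [ 0.45600994 -0.22877655  0.1207346 ] [-3.14038358e+00 -4.19473091e-04 -1.77706714e+00] [ 0.88522549  0.27167057 -0.7928461 ]
```

>>> arm_command([
  {"tx":0,"ty":0,"tz":0.08,"twist":0},
  {"tx":0,"ty":0,"tz":0.16,"twist":0},
  {"tx":0,"ty":0,"tz":0.24,"twist":0},
  {"tx":0,"ty":0,"tz":0.3,"twist":0},
  {"tx":0,"ty":0,"tz":0.35,"twist":0},
  {"tx":0,"ty":0,"tz":0.38,"twist":0},
  {"tx":0,"ty":0,"tz":0.398,"twist":0},
  {"tx":0,"ty":0,"tz":0.406,"twist":0},
])

```text
t: 9.32
eef_pos: [0.4559, -0.2288, 0.0187]
ee_rot: [-3.14, 0.0, -1.778]
force: [0.3, 0.2, 0.9]
width: 0.0449
gripper_force: 19.9
```

```bash
python3 - <<'E'
from h import *
for i in range(3): im=grab_frame("wrist")
s=get_state();print(s['t'],s['eef_pos'],s['ee_rot'],s['force'])
cv2.imwrite("pics/w6.png",im[:,:,::-1])
E
```

```text
9.4667 [ 0.45565514 -0.22896618  0.0189129 ] [-3.14015776e+00  5.42581077e-05 -1.77808514e+00] [ 0.94933551  0.2744734  -0.07833184]
```

View pics/w6.png

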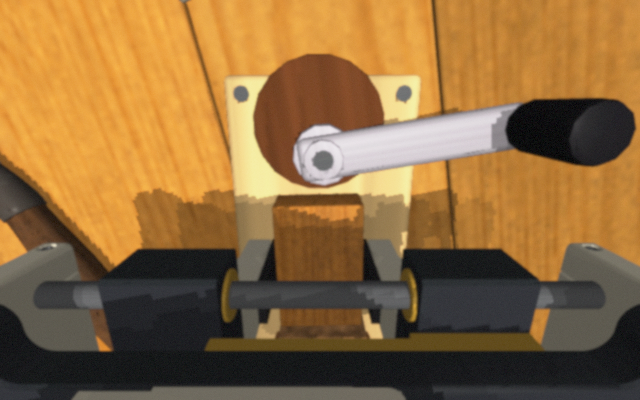

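The offcut sits between the cam (its edge at row 187) and the pad (row ~330), on the clamping line. Lowering 1 mm and letting go.

>>> arm_command([
  {"tx":0,"ty":0,"tz":0.004,"twist":0},
  {"tx":0,"ty":0,"tz":0.004,"twist":0},
  {"tx":0,"ty":0,"tz":0.004,"twist":0},
  {"tx":0,"ty":0,"tz":0.004,"twist":0},
  {"tx":0,"ty":0,"tz":0.004,"twist":0},
  {"tx":0,"ty":0,"tz":0.004,"twist":0},
  {"tx":0,"ty":0,"tz":0.004,"twist":0},
  {"tx":0,"ty":0,"tz":0.004,"twist":0},
])

```text
t: 10.13
eef_pos: [0.4556, -0.229, 0.0178]
ee_rot: [-3.14, -0.0, -1.778]
force: [0.2, 0.8, 5.7]
width: 0.0446
gripper_force: 19.9
```

>>> arm_command([
  {"tx":0,"ty":0,"tz":0,"twist":0},
  {"tx":0,"ty":0,"tz":0,"twist":0},
  {"tx":0,"ty":0,"tz":0,"twist":0},
  {"tx":0,"ty":0,"tz":0,"twist":0},
  {"tx":0,"ty":0,"tz":0,"twist":0},
  {"tx":0,"ty":0,"tz":0,"twist":0},
  {"tx":0,"ty":0,"tz":0,"twist":0},
  {"tx":0,"ty":0,"tz":0,"twist":0},
], claw=0.8)

```text
t: 10.8
eef_pos: [0.4549, -0.2289, 0.017]
ee_rot: [3.141, -0.0, -1.778]
force: [1.4, 0.4, 0.5]
width: 0.0698
gripper_force: 0.0
```

>>> arm_command([
  {"tx":0,"ty":0,"tz":-0.04,"twist":0},
  {"tx":0,"ty":0,"tz":-0.1,"twist":0},
  {"tx":0,"ty":0,"tz":-0.18,"twist":0},
  {"tx":-0.06,"ty":0,"tz":-0.28,"twist":0},
  {"tx":-0.12,"ty":0,"tz":-0.38,"twist":0},
  {"tx":-0.18,"ty":0,"tz":-0.46,"twist":0},
  {"tx":-0.2,"ty":0,"tz":-0.5,"twist":0},
  {"tx":-0.2,"ty":0,"tz":-0.5,"twist":0},
])

```text
t: 11.47
eef_pos: [0.467, -0.1793, 0.1452]
ee_rot: [-3.136, 0.001, -1.776]
force: [0.6, -0.1, -0.5]
width: 0.0703
gripper_force: 0.0
```

```bash
python3 - <<'E'
from h import *
for i in range(2): im=grab_frame("wrist")
s=get_state();print(s['t'],s['eef_pos'],s['ee_rot'],s['force'],s['width'])
cv2.imwrite("pics/w7.png",im[:,:,::-1])
o=np.array([.4559,-.2223]);th=-.208;R=np.array([[np.cos(th),-np.sin(th)],[np.sin(th),np.cos(th)]])
for r in rect("offcut","wrist",.034,2):
    b=np.array(r[2])/1000;print(r[0],r[1],np.round(((b-o)@R)*1000,1).tolist())
for n,z in [("cam_pivot",.024),("knob",.071)]:
    for r in spot_point(n,"wrist")[:1]: print(n,r["score"],r["uv"],np.round((ray("wrist",r["uv"],z)[:2]-o)@R*1000,1))
E
```

```text
11.5667 [ 0.46504864 -0.17988258  0.14215939] [-3.14108537e+00  4.30532809e-04 -1.77789339e+00] [-0.85414494 -0.23827354 -0.77060544] 0.07000987930784201
0.67 [289.  99. 344. 186.] [[-21.6, -41.6], [23.4, -40.4], [21.7, 29.1], [-23.3, 27.9]]
cam_pivot 0.95 [322.7, 65.2] [ -4.3 -68. ]
knob 0.87 [442.4, 39.1] [-83.2 -79.1]
```

View pics/w7.png

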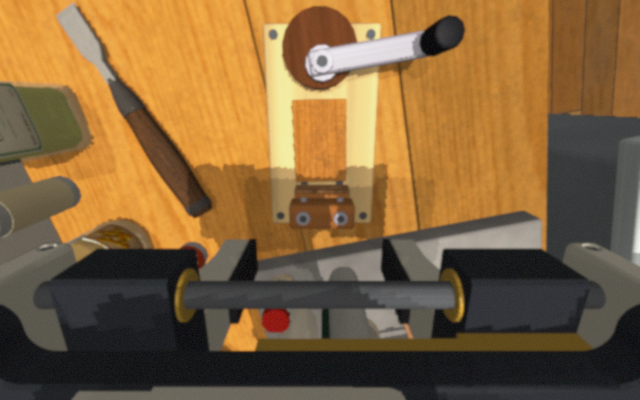

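The offcut is released at jig (0,-6) mm, square and flat, with the cam still open. Knob at (442,38). Next I shut the fingers and come down behind the knob.

>>> arm_command([
  {"tx":0.06,"ty":0.06,"tz":0,"twist":0},
  {"tx":0.14,"ty":0.13,"tz":0,"twist":0},
  {"tx":0.22,"ty":0.2,"tz":0,"twist":0},
  {"tx":0.3,"ty":0.27,"tz":0,"twist":0},
  {"tx":0.357,"ty":0.321,"tz":0,"twist":0},
  {"tx":0.357,"ty":0.321,"tz":0,"twist":0},
  {"tx":0.357,"ty":0.321,"tz":0.05,"twist":0},
  {"tx":0.357,"ty":0.321,"tz":0.1,"twist":0},
], claw=0, grip_force=20)

```text
t: 12.38
eef_pos: [0.3682, -0.2514, 0.1166]
ee_rot: [-3.141, -0.0, -1.78]
force: [-0.1, 0.5, -0.3]
width: 0.0222
gripper_force: 0.0
```

>>> arm_command([
  {"tx":0,"ty":0,"tz":0.06,"twist":0},
  {"tx":0,"ty":0,"tz":0.12,"twist":0},
  {"tx":0,"ty":0,"tz":0.18,"twist":0},
  {"tx":0,"ty":0,"tz":0.22,"twist":0},
  {"tx":0,"ty":0,"tz":0.22,"twist":0},
  {"tx":0,"ty":0,"tz":0.22,"twist":0},
  {"tx":0,"ty":0,"tz":0.22,"twist":0},
  {"tx":0,"ty":0,"tz":0.22,"twist":0},
])

```text
t: 13.05
eef_pos: [0.3688, -0.251, 0.0626]
ee_rot: [-3.141, -0.0, -1.778]
force: [0.4, 0.3, 0.1]
width: 0.0007
gripper_force: 0.0
```

```bash
cat >> h.py <<'E'
O=np.array([.4559,-.2223]);TH=-.208;R=np.array([[np.cos(TH),-np.sin(TH)],[np.sin(TH),np.cos(TH)]])
def status(n=8,cam="side"):
    F=[];M=[];E=[]
    for i in range(n):
        im=grab_frame(cam);s=get_state();F.append(s['force']);M.append(s['moment']);E.append(s['joint_efforts'])
    y=s['ee_rot'][2];p=np.array(s['eef_pos']);t=np.array([np.cos(y),np.sin(y),0]);r=np.array([np.sin(y),-np.cos(y),0])
    F=np.array(F)
    rel=(p[:2]-O)@R*1000-[0,-65]
    print("t",round(s['t'],2),"pos",np.round(p,4),"yaw",round(y,4),"th_tool",round(y-TH+np.pi/2,3),"rel pivot",np.round(rel,1))
    phi=np.arctan2(-rel[1],-rel[0]);print("theta knob est",round(phi+.239,3),"Ft,Fr,Fz",[round(float((F@v).mean()),2) for v in(t,r,np.array([0,0,1.]))],"sd",np.round(F.std(0),2),"M",np.round(np.mean(M,0),3))
    return im
E
python3 - <<'E'
from h import *
status(10,"wrist")
for n,z in [("cam_pivot",.024),("knob",.071)]:
    for r in spot_point(n,"wrist")[:1]: print(n,r["score"],r["uv"],np.round((ray("wrist",r["uv"],z)[:2]-O)@R*1000,1))
E
```

```text
t 13.55 pos [ 0.3684 -0.2508  0.0622] yaw -1.7783 th_tool 0.0 rel pivot [-79.8  19. ]
theta knob est 0.005 Ft,Fr,Fz [0.18, -0.01, -0.3] sd [0.55 0.45 0.4 ] M [ 0.089 -0.058  0.01 ]
cam_pivot 0.73 [197.8, 199.4] [  0.3 -66.2]
knob 0.92 [319.8, 203.3] [-80.7 -78.9]
```

>>> arm_command([
  {"tx":0.0193,"ty":0.0041,"tz":0,"twist":-0.0191},
  {"tx":0.0389,"ty":0.007,"tz":0,"twist":-0.0382},
  {"tx":0.0586,"ty":0.0088,"tz":0,"twist":-0.0573},
  {"tx":0.0783,"ty":0.0094,"tz":0,"twist":-0.0764},
  {"tx":0.098,"ty":0.0088,"tz":0,"twist":-0.0955},
  {"tx":0.1177,"ty":0.007,"tz":0,"twist":-0.1146},
  {"tx":0.1373,"ty":0.004,"tz":0,"twist":-0.1337},
  {"tx":0.1566,"ty":0,"tz":0,"twist":-0.1528},
])

```text
t: 14.32
eef_pos: [0.3599, -0.289, 0.0619]
ee_rot: [3.141, 0.001, -1.296]
force: [-0.5, 2.4, 1.6]
width: 0.0003
gripper_force: 1.2
```

```bash
python3 - <<'E'
from h import *
status(8,"wrist")
for n,z in [("cam_pivot",.024),("knob",.071)]:
    for r in spot_point(n,"wrist")[:1]: print(n,r["score"],r["uv"],np.round((ray("wrist",r["uv"],z)[:2]-O)@R*1000,1))
E
```

```text
t 14.72 pos [ 0.3604 -0.289   0.0621] yaw -1.299 th_tool 0.48 rel pivot [-79.7 -20. ]
theta knob est 0.485 Ft,Fr,Fz [-0.31, 0.15, 0.18] sd [0.42 0.46 0.28] M [0.109 0.014 0.006]
cam_pivot 0.55 [196.1, 197.9] [  2.1 -66.2]
knob 0.6 [324.1, 227.5] [ -73.5 -103.6]
```

>>> arm_command([
  {"tx":0.0193,"ty":0.0041,"tz":0,"twist":-0.0191},
  {"tx":0.0389,"ty":0.007,"tz":0,"twist":-0.0382},
  {"tx":0.0586,"ty":0.0088,"tz":0,"twist":-0.0573},
  {"tx":0.0783,"ty":0.0094,"tz":0,"twist":-0.0764},
  {"tx":0.098,"ty":0.0088,"tz":0,"twist":-0.0955},
  {"tx":0.1177,"ty":0.007,"tz":0,"twist":-0.1146},
  {"tx":0.1373,"ty":0.004,"tz":0,"twist":-0.1337},
  {"tx":0.1566,"ty":0,"tz":0,"twist":-0.1528},
])

```text
t: 15.48
eef_pos: [0.3701, -0.3266, 0.0619]
ee_rot: [3.141, 0.001, -0.816]
force: [-2.0, 1.9, 2.8]
width: 0.0007
gripper_force: 1.3
```

>>> arm_command([
  {"tx":0.0193,"ty":0.0041,"tz":0,"twist":-0.0191},
  {"tx":0.0389,"ty":0.007,"tz":0,"twist":-0.0382},
  {"tx":0.0586,"ty":0.0088,"tz":0,"twist":-0.0573},
  {"tx":0.0783,"ty":0.0094,"tz":0,"twist":-0.0764},
  {"tx":0.0881,"ty":0.0092,"tz":0,"twist":-0.086},
  {"tx":0.098,"ty":0.0088,"tz":0,"twist":-0.0955},
  {"tx":0.1079,"ty":0.008,"tz":0,"twist":-0.105},
  {"tx":0.1177,"ty":0.007,"tz":0,"twist":-0.1146},
])

```text
t: 16.15
eef_pos: [0.3887, -0.3493, 0.0619]
ee_rot: [3.141, 0.002, -0.457]
force: [-2.9, -0.4, 1.2]
width: 0.0001
gripper_force: 1.5
```

```bash
python3 - <<'E'
from h import *
s=get_state();print(s['q'])
im=status(4,"wrist");im=grab_frame("side")
cv2.imwrite("pics/s8.png",cv2.resize(im[215:315,310:440],(780,600),interpolation=cv2.INTER_CUBIC)[:,:,::-1])
for n,z in [("cam_pivot",.024),("knob",.071)]:
    for r in spot_point(n,"wrist")[:1]: print(n,r["score"],r["uv"],np.round((ray("wrist",r["uv"],z)[:2]-O)@R*1000,1))
E
```

```text
[-3.56153191e-01  2.82912409e-01 -5.29516183e-01  1.48369680e-04
 -7.60302309e-01  1.46952051e+00]
t 16.35 pos [ 0.3891 -0.3494  0.062 ] yaw -0.4596 th_tool 1.319 rel pivot [-39.1 -73.2]
theta knob est 1.319 Ft,Fr,Fz [-1.53, 1.74, 1.71] sd [0.43 0.3  0.39] M [-0.316  0.919 -0.026]
cam_pivot 0.93 [198.0, 201.3] [ -1.  -64.8]
knob 0.93 [324.1, 228.9] [ -21.8 -145.4]
```

>>> arm_command([
  {"tx":0.0064,"ty":0.0015,"tz":0,"twist":-0.0064},
  {"tx":0.0129,"ty":0.0029,"tz":0,"twist":-0.0127},
  {"tx":0.0193,"ty":0.0041,"tz":0,"twist":-0.0191},
  {"tx":0.0258,"ty":0.0052,"tz":0,"twist":-0.0255},
  {"tx":0.0323,"ty":0.0062,"tz":0,"twist":-0.0318},
  {"tx":0.0389,"ty":0.007,"tz":0,"twist":-0.0382},
  {"tx":0.0454,"ty":0.0078,"tz":0,"twist":-0.0446},
  {"tx":0.052,"ty":0.0083,"tz":0,"twist":-0.0509},
])

```text
t: 17.17
eef_pos: [0.4005, -0.3573, 0.062]
ee_rot: [3.142, 0.0, -0.296]
force: [-3.8, -2.8, 2.0]
width: 0.0008
gripper_force: 1.9
```

```bash
cat >> h.py <<'E'
def now():
    s=get_state();y=s['ee_rot'][2];p=np.array(s['eef_pos']);f=np.array(s['force']);rel=(p[:2]-O)@R*1000-[0,-65]
    t=[np.cos(y),np.sin(y),0];r=[np.sin(y),-np.cos(y),0]
    print("theta",round(np.arctan2(-rel[1],-rel[0])%6.283+.239,3),round(y-TH+np.pi/2,3),"Ft",round(f@t,2),"Fr",round(f@r,2),"Fz",round(f[2],2),"rad",round(np.hypot(*rel),1),"pad",round(s['gripper_force'],2))
E
python3 -c "
from h import *
now();print(get_state()['joint_efforts'])
im=grab_frame('wrist');cv2.imwrite('pics/w9.png',im[:,:,::-1])
now()
"
```

```text
theta 1.486 1.482 Ft -2.78 Fr 3.82 Fz 1.95 rad 82.8 pad 1.94
[  2.61767842 -46.40640378  23.26473713   4.38214436   1.07150864
  -0.34043393]
theta 1.49 1.484 Ft -2.29 Fr 3.59 Fz 0.16 rad 82.8 pad 1.82
```

View pics/w9.png

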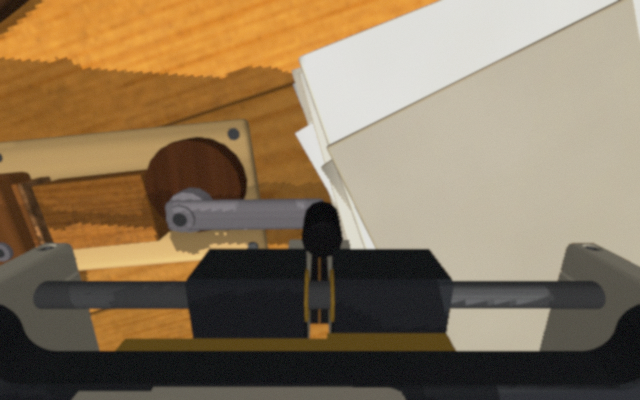

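The knob has settled into the groove between the fingertips, at (322,228), and the radial force shows my circle runs about 2–3 mm too far in. I'm shifting outward and going on in fine steps.

>>> arm_command([
  {"tx":0.0,"ty":0.01,"tz":0,"twist":0},
  {"tx":0.0064,"ty":0.0115,"tz":0,"twist":-0.0064},
  {"tx":0.0096,"ty":0.012,"tz":0,"twist":-0.0095},
  {"tx":0.0129,"ty":0.0129,"tz":0,"twist":-0.0127},
  {"tx":0.0161,"ty":0.0135,"tz":0,"twist":-0.0159},
  {"tx":0.0193,"ty":0.0141,"tz":0,"twist":-0.0191},
  {"tx":0.0225,"ty":0.0147,"tz":0,"twist":-0.0223},
  {"tx":0.0258,"ty":0.0152,"tz":0,"twist":-0.0255},
])

```text
t: 17.88
eef_pos: [0.4054, -0.3624, 0.062]
ee_rot: [-3.141, 0.0, -0.217]
force: [-2.3, 3.4, 0.9]
width: 0.0004
gripper_force: 1.7
```

```bash
python3 -c "
from h import *
now()
for i in range(3): grab_frame('wrist');now()
"
```

```text
theta 1.567 1.562 Ft -2.98 Fr -2.8 Fz 0.89 rad 85.0 pad 1.68
theta 1.569 1.562 Ft -2.73 Fr -2.47 Fz 1.18 rad 85.0 pad 1.67
theta 1.569 1.561 Ft -1.57 Fr -3.29 Fz 0.19 rad 85.0 pad 1.48
theta 1.569 1.561 Ft -1.85 Fr -3.92 Fz 0.92 rad 85.1 pad 1.44
```

>>> arm_command([
  {"tx":0.0,"ty":-0.005,"tz":0,"twist":0},
  {"tx":0.0032,"ty":-0.0042,"tz":0,"twist":-0.0032},
  {"tx":0.0064,"ty":-0.0035,"tz":0,"twist":-0.0064},
  {"tx":0.0096,"ty":-0.0028,"tz":0,"twist":-0.0095},
  {"tx":0.0129,"ty":-0.0021,"tz":0,"twist":-0.0127},
  {"tx":0.0161,"ty":-0.0015,"tz":0,"twist":-0.0159},
  {"tx":0.0193,"ty":-0.0009,"tz":0,"twist":-0.0191},
  {"tx":0.0225,"ty":-0.0003,"tz":0,"twist":-0.0223},
])

```text
t: 18.7
eef_pos: [0.411, -0.3639, 0.0621]
ee_rot: [3.141, -0.0, -0.147]
force: [-2.5, 0.1, 0.7]
width: 0.0004
gripper_force: 1.4
```

```bash
python3 -c "
from h import *
now()
grab_frame('wrist');now()
"
```

```text
theta 1.634 1.632 Ft -2.5 Fr 0.26 Fz 0.66 rad 84.1 pad 1.43
theta 1.636 1.632 Ft -1.48 Fr -0.01 Fz 0.65 rad 84.1 pad 1.39
```

>>> arm_command([
  {"tx":0.0032,"ty":0.0008,"tz":0,"twist":-0.0032},
  {"tx":0.0064,"ty":0.0015,"tz":0,"twist":-0.0064},
  {"tx":0.0096,"ty":0.0022,"tz":0,"twist":-0.0095},
  {"tx":0.0129,"ty":0.0029,"tz":0,"twist":-0.0127},
  {"tx":0.0145,"ty":0.0032,"tz":0,"twist":-0.0143},
  {"tx":0.0161,"ty":0.0035,"tz":0,"twist":-0.0159},
  {"tx":0.0177,"ty":0.0038,"tz":0,"twist":-0.0175},
  {"tx":0.0193,"ty":0.0041,"tz":0,"twist":-0.0191},
])

```text
t: 19.42
eef_pos: [0.4156, -0.3656, 0.0621]
ee_rot: [3.141, -0.0, -0.088]
force: [-1.6, -1.7, 0.9]
width: 0.0004
gripper_force: 1.5
```

```bash
python3 -c "
from h import *
now()
grab_frame('wrist');now()
"
```

```text
theta 1.692 1.691 Ft -1.46 Fr 1.83 Fz 0.87 rad 84.1 pad 1.48
theta 1.693 1.691 Ft -1.73 Fr 2.16 Fz 0.89 rad 84.1 pad 1.45
```

>>> arm_command([
  {"tx":0.0032,"ty":0.003,"tz":0,"twist":-0.0032},
  {"tx":0.0064,"ty":0.0045,"tz":0,"twist":-0.0064},
  {"tx":0.0096,"ty":0.0052,"tz":0,"twist":-0.0095},
  {"tx":0.0113,"ty":0.0055,"tz":0,"twist":-0.0111},
  {"tx":0.0129,"ty":0.0059,"tz":0,"twist":-0.0127},
  {"tx":0.0145,"ty":0.0062,"tz":0,"twist":-0.0143},
  {"tx":0.0161,"ty":0.0065,"tz":0,"twist":-0.0159},
  {"tx":0.0193,"ty":0.0071,"tz":0,"twist":-0.0191},
])

```text
t: 20.13
eef_pos: [0.4201, -0.3675, 0.062]
ee_rot: [-3.141, 0.0, -0.028]
force: [-3.0, 3.2, 2.3]
width: 0.0006
gripper_force: 1.7
```

```bash
python3 -c "
from h import *
now()
grab_frame('wrist');now()
"
```

```text
theta 1.75 1.751 Ft -3.1 Fr -3.1 Fz 2.32 rad 84.6 pad 1.68
theta 1.752 1.752 Ft -2.42 Fr -4.21 Fz 0.86 rad 84.6 pad 1.72
```

>>> arm_command([
  {"tx":0.0032,"ty":0.0008,"tz":0,"twist":-0.0032},
  {"tx":0.0064,"ty":0.0015,"tz":0,"twist":-0.0064},
  {"tx":0.0096,"ty":0.0022,"tz":0,"twist":-0.0095},
  {"tx":0.0113,"ty":0.0026,"tz":0,"twist":-0.0111},
  {"tx":0.0129,"ty":0.0029,"tz":0,"twist":-0.0127},
  {"tx":0.0145,"ty":0.0032,"tz":0,"twist":-0.0143},
  {"tx":0.0161,"ty":0.0035,"tz":0,"twist":-0.0159},
  {"tx":0.0193,"ty":0.0041,"tz":0,"twist":-0.0191},
])

```text
t: 20.85
eef_pos: [0.4249, -0.3688, 0.062]
ee_rot: [-3.141, 0.0, 0.032]
force: [-2.3, 4.6, 0.7]
width: 0.0005
gripper_force: 1.8
```

```bash
python3 -c "
from h import *
now()
grab_frame('wrist');now()
"
```

```text
theta 1.809 1.811 Ft -2.12 Fr -4.66 Fz 0.74 rad 84.7 pad 1.82
theta 1.811 1.812 Ft -2.64 Fr -4.64 Fz 0.1 rad 84.8 pad 1.79
```

>>> arm_command([
  {"tx":0.0032,"ty":-0.0022,"tz":0,"twist":-0.0032},
  {"tx":0.0064,"ty":-0.0015,"tz":0,"twist":-0.0064},
  {"tx":0.0096,"ty":-0.0008,"tz":0,"twist":-0.0095},
  {"tx":0.0113,"ty":-0.0004,"tz":0,"twist":-0.0111},
  {"tx":0.0129,"ty":-0.0001,"tz":0,"twist":-0.0127},
  {"tx":0.0145,"ty":0.0002,"tz":0,"twist":-0.0143},
  {"tx":0.0161,"ty":0.0005,"tz":0,"twist":-0.0159},
  {"tx":0.0193,"ty":0.0011,"tz":0,"twist":-0.0191},
])

```text
t: 21.57
eef_pos: [0.4299, -0.3692, 0.0621]
ee_rot: [3.141, -0.0, 0.092]
force: [-3.6, -2.3, -1.2]
width: 0.0004
gripper_force: 1.5
```

```bash
python3 -c "
from h import *
now()
grab_frame('wrist');now()
"
```

```text
theta 1.867 1.871 Ft -3.81 Fr 1.95 Fz -1.16 rad 84.3 pad 1.53
theta 1.87 1.872 Ft -2.3 Fr 1.36 Fz -1.83 rad 84.3 pad 1.47
```

>>> arm_command([
  {"tx":0.0032,"ty":0.0008,"tz":0,"twist":-0.0032},
  {"tx":0.0064,"ty":0.0015,"tz":0,"twist":-0.0064},
  {"tx":0.0096,"ty":0.0022,"tz":0,"twist":-0.0095},
  {"tx":0.0113,"ty":0.0026,"tz":0,"twist":-0.0111},
  {"tx":0.0129,"ty":0.0029,"tz":0,"twist":-0.0127},
  {"tx":0.0145,"ty":0.0032,"tz":0,"twist":-0.0143},
  {"tx":0.0161,"ty":0.0035,"tz":0,"twist":-0.0159},
  {"tx":0.0193,"ty":0.0041,"tz":0,"twist":-0.0191},
])

```text
t: 22.28
eef_pos: [0.4347, -0.3696, 0.0621]
ee_rot: [3.141, 0.0, 0.152]
force: [-3.5, -2.9, -1.0]
width: 0.0003
gripper_force: 2.1
```

```bash
python3 -c "
from h import *
now()
im=grab_frame('wrist');now()
cv2.imwrite('pics/w10.png',cv2.resize(im[90:290,0:340,::-1],None,fx=2.3,fy=2.3,interpolation=cv2.INTER_CUBIC))
"
```

```text
theta 1.925 1.931 Ft -3.93 Fr 2.3 Fz -0.96 rad 84.1 pad 2.13
theta 1.927 1.932 Ft -4.08 Fr 3.04 Fz -0.72 rad 84.1 pad 2.1
```

View pics/w10.png

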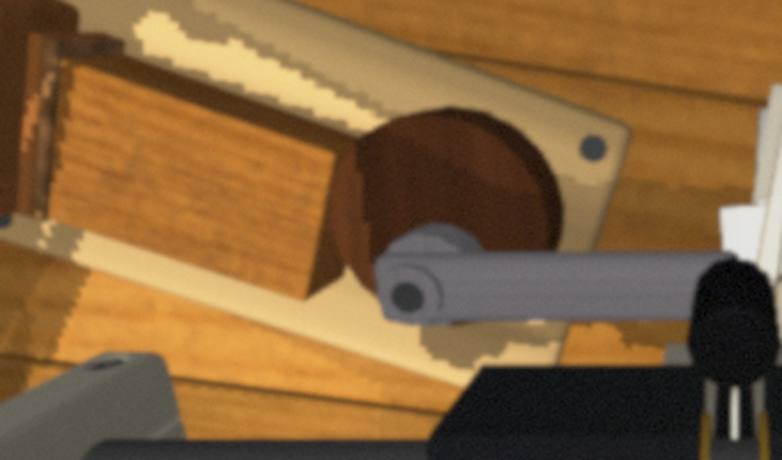

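Offcut touches both cam (340,190) and pad (45,130), and the tangential force is climbing, at about 4 N now. Continuing in fine steps.

>>> arm_command([
  {"tx":0.0032,"ty":0.0018,"tz":0,"twist":-0.0032},
  {"tx":0.0064,"ty":0.0025,"tz":0,"twist":-0.0064},
  {"tx":0.0096,"ty":0.0032,"tz":0,"twist":-0.0095},
  {"tx":0.0113,"ty":0.0036,"tz":0,"twist":-0.0111},
  {"tx":0.0129,"ty":0.0039,"tz":0,"twist":-0.0127},
  {"tx":0.0145,"ty":0.0042,"tz":0,"twist":-0.0143},
  {"tx":0.0161,"ty":0.0045,"tz":0,"twist":-0.0159},
  {"tx":0.0193,"ty":0.0051,"tz":0,"twist":-0.0191},
])

```text
t: 23.0
eef_pos: [0.4396, -0.37, 0.0621]
ee_rot: [-3.142, 0.0, 0.212]
force: [-4.8, -1.9, -0.3]
width: 0.0004
gripper_force: 2.4
```

```bash
python3 -c "
from h import *
now()
for i in range(4): grab_frame('wrist');now()
"
```

```text
theta 1.984 1.991 Ft -5.14 Fr 0.86 Fz -0.26 rad 84.2 pad 2.4
theta 1.986 1.992 Ft -5.5 Fr 0.35 Fz 0.4 rad 84.2 pad 2.39
theta 1.985 1.991 Ft -3.53 Fr 0.75 Fz -0.02 rad 84.2 pad 2.25
theta 1.985 1.991 Ft -3.98 Fr 1.42 Fz 0.27 rad 84.2 pad 2.23
theta 1.985 1.991 Ft -3.99 Fr 1.08 Fz 0.43 rad 84.2 pad 2.2
```

>>> arm_command([
  {"tx":0.002,"ty":0.0006,"tz":0,"twist":-0.002},
  {"tx":0.004,"ty":0.0011,"tz":0,"twist":-0.004},
  {"tx":0.006,"ty":0.0016,"tz":0,"twist":-0.006},
  {"tx":0.008,"ty":0.0021,"tz":0,"twist":-0.008},
  {"tx":0.01,"ty":0.0026,"tz":0,"twist":-0.01},
  {"tx":0.012,"ty":0.0031,"tz":0,"twist":-0.012},
  {"tx":0.014,"ty":0.0036,"tz":0,"twist":-0.014},
  {"tx":0.0161,"ty":0.004,"tz":0,"twist":-0.0159},
])

```text
t: 23.87
eef_pos: [0.4437, -0.3701, 0.062]
ee_rot: [-3.141, 0.0, 0.262]
force: [-5.5, -0.8, 0.5]
width: 0.0004
gripper_force: 2.6
```

```bash
python3 -c "
from h import *
now()
for i in range(6): grab_frame('wrist');now()
"
```

```text
theta 2.032 2.041 Ft -5.47 Fr -0.66 Fz 0.47 rad 84.2 pad 2.64
theta 2.033 2.042 Ft -4.74 Fr 0.27 Fz 1.44 rad 84.2 pad 2.64
theta 2.033 2.041 Ft -4.28 Fr -0.35 Fz 1.96 rad 84.2 pad 2.56
theta 2.033 2.041 Ft -4.72 Fr 1.2 Fz 1.63 rad 84.2 pad 2.55
theta 2.033 2.041 Ft -4.99 Fr 0.65 Fz 1.71 rad 84.2 pad 2.53
theta 2.033 2.041 Ft -4.45 Fr 0.14 Fz 0.0 rad 84.2 pad 2.52
theta 2.033 2.041 Ft -4.51 Fr -0.08 Fz 1.51 rad 84.2 pad 2.52
```

>>> arm_command([
  {"tx":0.002,"ty":0.0005,"tz":0,"twist":-0.002},
  {"tx":0.004,"ty":0.001,"tz":0,"twist":-0.004},
  {"tx":0.006,"ty":0.0015,"tz":0,"twist":-0.006},
  {"tx":0.007,"ty":0.0017,"tz":0,"twist":-0.007},
  {"tx":0.007,"ty":0.0017,"tz":0,"twist":-0.007},
  {"tx":0.007,"ty":0.0017,"tz":0,"twist":-0.007},
  {"tx":0.007,"ty":0.0017,"tz":0,"twist":-0.007},
  {"tx":0.007,"ty":0.0017,"tz":0,"twist":-0.007},
])

```text
t: 24.83
eef_pos: [0.4454, -0.3701, 0.062]
ee_rot: [-3.141, 0.0, 0.284]
force: [-4.6, -1.7, 1.2]
width: 0.0006
gripper_force: 2.7
```

```bash
python3 -c "
from h import *
now()
for i in range(4): grab_frame('wrist');now()
"
```

```text
theta 2.053 2.063 Ft -4.95 Fr 0.37 Fz 1.24 rad 84.2 pad 2.69
theta 2.053 2.063 Ft -4.42 Fr -0.53 Fz 0.82 rad 84.3 pad 2.69
theta 2.053 2.063 Ft -5.77 Fr 0.59 Fz 0.59 rad 84.3 pad 2.69
theta 2.053 2.063 Ft -5.54 Fr -0.37 Fz -0.18 rad 84.3 pad 2.69
theta 2.053 2.063 Ft -5.55 Fr -0.97 Fz 0.38 rad 84.3 pad 2.69
```

>>> arm_command([
  {"tx":-0.01,"ty":0,"tz":0,"twist":0},
  {"tx":-0.03,"ty":0,"tz":0,"twist":0},
  {"tx":-0.06,"ty":0,"tz":0,"twist":0},
  {"tx":-0.1,"ty":0,"tz":0,"twist":0},
  {"tx":-0.12,"ty":0,"tz":-0.06,"twist":0},
  {"tx":-0.12,"ty":0,"tz":-0.18,"twist":0},
  {"tx":-0.12,"ty":0,"tz":-0.3,"twist":0},
  {"tx":-0.12,"ty":0,"tz":-0.4,"twist":0},
])

```text
t: 25.7
eef_pos: [0.4164, -0.3791, 0.1641]
ee_rot: [3.14, -0.001, 0.284]
force: [1.5, -0.4, 0.2]
width: 0.0004
gripper_force: 0.0
```

```bash
python3 -c "
from h import *
for i in range(3): grab_frame('scene')
now();s=get_state();print(s['t'],s['eef_pos'],s['qd'])
for n in ('offcut',):
  for r in rect(n,'scene',.034,2):
    print(r[0],np.round(((np.array(r[2])/1000-O)@R)*1000,1).tolist())
im=grab_frame('wrist')
for r in rect('offcut','wrist',.034,1): print(r[0],np.round(((np.array(r[2])/1000-O)@R)*1000,1).tolist())
"
```

```text
theta 1.758 2.062 Ft -1.16 Fr 0.78 Fz -0.62 rad 96.8 pad 0.0
25.85 [ 0.41762508 -0.3794245   0.16458488] [ 0.00109603  0.03890248 -0.04812735 -0.01752903  0.02017693 -0.00181359]
0.54 [[-37.8, -21.3], [-24.7, -46.8], [2.7, -32.6], [-10.5, -7.1]]
0.83 [[-26.4, -36.3], [21.5, -36.5], [21.9, 39.1], [-26.0, 39.3]]
```

```bash
python3 -c "
from h import *
for i in range(4): grab_frame('side')
print(get_state()['eef_pos']);print(job_done())
"
```

```text
[ 0.4163314  -0.37837282  0.16107909]
the job is handed in; nothing more can be done
None
```

The stubby offcut is clamped in the jig at an estimated 13 N squeeze (from the force on the knob), the arm is clear of everything, and the job was handed in at about 26 s; no verdict came back.

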